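# Wedge a gearbox housing tight in its bench fixture

## Task

The gearbox housing lies loose in the bench fixture. Lay the tapered steel wedge (not the parallel packing bar) flat on the fixture's bed with its round thin end started in the slot between the housing and the slanted wall, and let go of it while it is still loose; then drive it in until the housing is squeezed fully against the fixed jaw and the wedge is locked tight. Leave the other things on the bench where they are.

Things in the scene. Friction and masses are not known exactly. Their poses are not given: they have to be found in the camera images.
- fixture: Holding fixture bolted to the bench: dark steel bed plate 12 mm thick with green walls on three sides. Origin on the bench under the housing's place; x is the way the wedge is driven, z up. In this frame (mm, for all entries marked F) the bed spans x -155..80, y -100..90, its top at z 12; it is bare from x -155 to -75.
- jaw (a point): Middle of the fixed jaw's flat inner face, 17 mm above the bed (F 5, 60, 29). The face lies along F x, from x -50 to 60, 34 mm high. The end stop is as high and joins it at the far end: its face is at F x 48, y 4..66.
- mouth (a point): Start of the slot, on the bed, in its middle when the housing is home (F -50, -33, 12). The slanted wall, 28 mm high, has its straight inner face from F (-50, -46) to (68, -30), slope 0.136, and a flare before it from (-75, -60.5) to (-50, -46). The slot between it and the housing narrows towards F x.
- housing: Cast aluminium block 90 (x) x 80 (y) x 40 mm high with two round steel covers on top (44 mm in all), about 0.6 kg, loose on the bed. Origin at the centre of its underside, at F y 13..17, x -3..3 at the start (3 to 7 mm short of the jaw); tight against the jaw at F y 20, its slot side then at F y -20. Lightly oiled: it slides over with a few newtons.
- wedge: Plain steel wedge lying flat, 110 mm long (x), 24 high, about 0.3 kg. Origin under its middle, z up. Round thin nose (14 mm wide) ends at x 55; flat thick end, 28 wide, at x -55. Straight side y 11 all along (goes to the housing); the other tapers from y -17 to -3 at the nose. Grasp across y. Home: origin near F (-10, -31), axes along F's. A push of 12 to 20 N locks it; it holds by friction.
- bar: Parallel packing bar of the same steel, 110 x 22 x 24 mm high, lying flat; origin under its middle. It may lie in either of the two places beside the fixture and the wedge in the other. Not needed.
- gear: Dark steel gear, 80 mm across, 26 mm high, lying on the bench; origin under its centre.
- bearing: Steel bearing ring, 62 mm across, 16 mm high, lying flat; origin under its centre.
- bottle: White closed bottle, 68 mm across, 170 mm tall, standing; origin under its centre.
- wrench: Steel wrench 190 mm long, lying along its x; origin under its middle.
- driver: Black-handled screwdriver 210 mm long, lying along its x; origin under its middle.
- carton: Cardboard carton 110 x 90 x 60 mm high; origin under its centre.
Things that resemble listed ones, but are neither listed nor needed, are in the scene too. What is shaped like the wedge but green is not meant. There is more than one size of the housing; the one meant has the size given above.

How it is judged:
By the outcome, as a careful person would: the job done as asked, in the order asked, and still so for the second after the job is handed in, with the robot touching nothing.
It also fails if it takes over 56 s, if anything falls off the work surface, if the arm or the gripper's body presses on something with over 40 N, if the wrist force passes 120 N, or if a joint passes its speed limit or range.

## Robot

A 6-joint arm with a two-finger parallel gripper is mounted at the origin on the work surface. World frame = base frame: x ahead of the robot, y to its left, z up, the work surface at z = 0. Lengths are in m, angles in rad, forces in N, time in s.
With the tool pointing down it reaches from about 0.325 to 0.775 m from the base axis. Payload 9.3 kg.
Tool frame: the origin (TCP) lies on the front face of the gripper's body, between the roots of the fingers; the fingertips stand 73 mm ahead of it and the grasp point (between the pads) lies 54 mm ahead of it; y points along the fingers, z is the direction in which the jaws open and shut, and the axes are right-handed (so a half turn about y gives the same grasp; the last joint's range is limited). The gripper opens to 85 mm and grips with 20 to 120 N. Pads are 22 mm wide; open, the fingers measure 114 mm over their backs; the gripper's body (76 mm by 85 mm) begins 54 mm behind the grasp point. The pads swing forward as they close: fully open they stand 13 mm farther back than shut.
Start: joints at [0.959, 0.259, 0.021, 1.334, 0, 1.418], TCP at [0.244, 0.493, 0.304] pointing down, gripper open.
Joint ranges: [-3.04, 3.04], [-0.91, 1.82], [-1.04, 1.36], [-1.92, 1.95], [-1.52, 1.45], [-3.14, 3.14]. Speed limits (rad/s): [2.22, 2.22, 2.79, 3.14, 3.14, 3.14].

## Interface

Orientations are given as a 3x3 rotation matrix whose columns are the frame's x, y, z axes.
In Python, from rig import ctrl gives the robot as it stands.
- The arm moves only by the tool play_rows, never from a script. Its argument "series" is a list of rows, each a list of 7 numbers: the opening, from 0 (shut) to 1 (fully open), then the shift along the tool's x, y, z in m, then the turn, a rotation vector about the tool's x, y, z in degrees. In form: [[hand, tx, ty, tz, wx, wy, wz], ...]. A call has exactly 10 rows; each row is the pose to reach, as a shift and turn from the pose commanded when the call began, along the tool's axes at that moment; what a row does not reach only later rows make up. A row lasts 1/10 s, in which the tool goes at most 50 mm and 8.59 degrees, less where a joint would pass 70% of its speed; a pose out of reach is approached as far as the arm can. A call with a gripper value outside its range is refused whole. The fingers move at their own pace and stop on an object; "force" is the grip in N (left out, the last holds). Time passes only in rows, so rows that repeat a pose let the fingers close, or fill a call up. It gives the time, the measured TCP pose, the force and the opening at its end, in the units of the state.
- ctrl.get_obs(): the state, without advancing time (a new reading comes with each control period).
- ctrl.grab_frame(name): name is "side" or "top" or "wrist"; returns a dict with "image" (420x560x3 uint8, red, green, blue), "depth" (420x560 float32, m along the optical axis (not along the pixel's ray), 0 where there is no reading), "camera_matrix" (3x3 intrinsics, pixels), "cam_to_world" (4x4, takes a point from camera to world coordinates); the wrist camera has in their place "hand_eye" (4x4, takes a point from camera to tool coordinates, whose origin is the TCP and whose axes are the tool frame's). Camera axes: x right, y down, z forward; pixel columns grow to the right and rows downward; lengths in m; the calibration is good to about 2 mm. A picture is of the moment at which its call begins: read the wrist's pose just before it.
- ctrl.job_done(): hands the job in, once; it reports no verdict.
Trained networks look in a picture, given as the dict that the camera call returned (one of the last four; its "shot" number tells which), for a name from the list of things; names that differ only in an ending like _2 or _b are one class to them, and where a whole thing is asked for, a point or a joint stands for the part that bears it (a point fixed in the world has none). Each returns a list of dicts, best first, with "confidence" (0 to 1); they miss things now and then, are a little off and sometimes report something else, mostly with a low value. They report only what shows in the picture. A call takes as long as a camera call. They do not tell look-alikes from the thing itself.
- ctrl.silhouettes(picture, query): "pixels" (420x560 bool, what is visible of it).
- ctrl.place_of(picture, query): "position" ([x, y, z] in m, in the coordinates of the camera as it stood for that picture, good to about 4 mm: a listed point, or the origin of a listed thing).
The state is a dict: "time_s": time; "joint_pos": joint angles; "dq": joint speeds; "tau": joint torques, N m; "ee_pos": TCP position; "orientation": TCP orientation; "ft_force": force on the tool from outside, world axes, zero at the start; "wrist_torque": the same for the moment, N m; "gripper_width": finger opening in m.
Only numpy, scipy, OpenCV 4.12 (cv2) and the standard library are available. Lean on these libraries where they do the work, as an engineer would, in place of code of your own. Each camera call takes 0.05 s, during which the arm holds its last target.

## Working session

There is one attempt and no reset: what is moved stays moved. The work goes in short steps, Python scripts to look and compute and a tool call to move; the robot and the scene stay as the last step left them, time stands still between calls to the robot, and variables do not carry over. Pictures are saved under pics/ and viewed, and the job is handed in when it is done.

Besides the shell and the picture viewer there is one more tool, called after "Call:" as name(argument=value, ...), one argument or row to a line, values as JSON. play_rows: Moves the arm, as the interface text tells. Its arguments: {"type":"object","properties":{"series":{"type":"array"},"force":{"type":"number"}},"required":["series"]}

```bash
ls; mkdir -p pics; cat > h.py <<'E'
import numpy as np, cv2
from rig import ctrl
def save(name,im,scale=1):
    im=cv2.cvtColor(im,cv2.COLOR_RGB2BGR)
    if scale!=1: im=cv2.resize(im,None,fx=scale,fy=scale,interpolation=cv2.INTER_CUBIC)
    cv2.imwrite('pics/'+name+'.png',im)
def T_of(o):
    T=np.eye(4);T[:3,:3]=np.array(o['orientation']);T[:3,3]=o['ee_pos'];return T
def grab(n):
    o=ctrl.get_obs(); f=ctrl.grab_frame(n)
    f['T']=f['cam_to_world'] if n!='wrist' else T_of(o)@f['hand_eye']
    return f
def w(f,p): return (f['T']@np.r_[p,1])[:3]
def cloud(f):
    d=f['depth'];K=f['camera_matrix'];v,u=np.mgrid[:420,:560]
    P=np.stack([(u-K[0,2])/K[0,0]*d,(v-K[1,2])/K[1,1]*d,d,np.ones_like(d)],-1)
    return (P@f['T'].T)[...,:3]
E
python3 - <<'E'
from h import *
np.set_printoptions(precision=4,suppress=True)
print(ctrl.get_obs())
for n in ['top','side','wrist']:
    f=grab(n); save(n+'0',f['image']); np.savez('/tmp/'+n+'0.npz',**{k:f[k] for k in ['image','depth','camera_matrix','T']})
    print(n,f['T'],f['camera_matrix'][0])
    for q in ['fixture','housing','wedge','bar','jaw','mouth']:
        for r in ctrl.place_of(f,q): 
            p=np.array(r['position']);K=f['camera_matrix'];px=(K@p)[:2]/p[2]
            print(q,round(r['confidence'],2),w(f,p),px)
E
```

```text
pics
{'time_s': 0.0, 'joint_pos': array([ 0.9594,  0.2592,  0.0208,  1.3337, -0.    ,  1.4182]), 'dq': array([-0.0009,  0.0008, -0.0009, -0.0022,  0.0009, -0.0007]), 'tau': array([ -0.001 , -55.5644,  34.4529,   0.014 ,  -0.0002,   0.    ]), 'ee_pos': array([0.2435, 0.493 , 0.3033]), 'orientation': array([[ 0.8966, -0.0008,  0.4429],
       [-0.4429, -0.0011,  0.8966],
       [-0.0002, -1.    , -0.0013]]), 'ft_force': array([ 0.1891, -0.2123,  0.2868]), 'wrist_torque': array([0.0377, 0.0305, 0.0086]), 'gripper_width': 0.08521589345321172}
top [[ 0.0053 -0.9952  0.0978  0.4425]
 [-0.9999 -0.004   0.0135 -0.0189]
 [-0.013  -0.0979 -0.9951  1.1935]
 [ 0.      0.      0.      1.    ]] [488.3643   0.     281.6497]
fixture 0.71 [ 0.6431  0.0687 -0.0018] [253.0007 177.4546]
fixture 0.31 [ 0.66   -0.4076  0.0012] [446.2518 171.0642]
housing 0.96 [ 0.7008  0.2638 -0.0035] [175.2678 154.5128]
housing 0.94 [0.6384 0.0876 0.011 ] [244.899  178.4778]
housing 0.64 [ 0.4462 -0.3325  0.0023] [417.6394 258.1494]
wedge 0.89 [ 0.4663 -0.1642  0.0013] [347.8651 249.465 ]
wedge 0.63 [ 0.3137 -0.2214 -0.0
[... 396 characters left out ...]
0031] [292.2315 179.9343]
fixture 0.61 [ 0.6758 -0.3129 -0.0025] [419.4602 256.2557]
housing 0.95 [0.6428 0.0838 0.0111] [290.8803 173.5601]
housing 0.92 [0.7039 0.2644 0.0008] [263.5886 136.3466]
wedge 0.92 [ 0.3147 -0.2229 -0.0025] [278.7163 327.0196]
wedge 0.67 [ 0.4649 -0.1615 -0.0012] [309.0092 267.6999]
bar 0.85 [ 0.447  -0.3303  0.0023] [361.283 320.617]
bar 0.25 [ 0.6608 -0.4057 -0.0005] [450.6613 284.1941]
jaw 0.72 [0.6523 0.1307 0.0273] [281.5816 159.0465]
mouth 0.77 [0.5875 0.0454 0.0167] [285.7332 189.2615]
wrist [[ 0.442   0.8564  0.2669  0.176 ]
 [ 0.897  -0.4218 -0.1321  0.5277]
 [-0.0006  0.2978 -0.9546  0.3731]
 [ 0.      0.      0.      1.    ]] [375.3366   0.     280.4567]
```

View pics/top0.png

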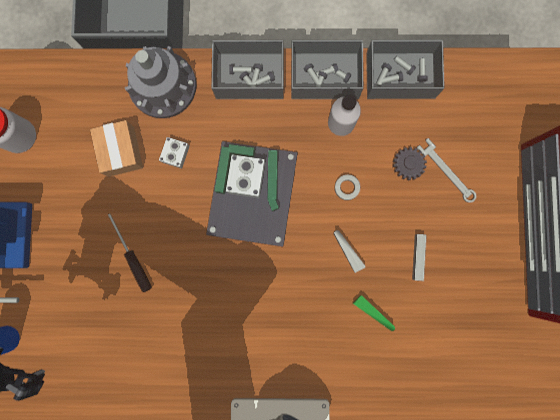

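View pics/side0.png

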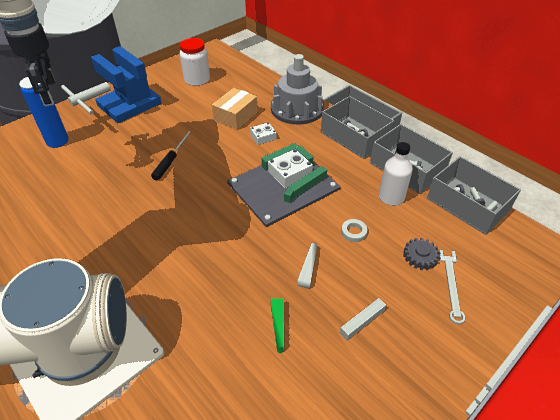

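```bash
python3 - <<'E'
from h import *
a=np.load('/tmp/top0.npz')['image'];save('topc',a[130:270,210:350],4)
save('topd',a[220:345,310:450],4)
E
```

```text
(no output)
```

View pics/topc.png

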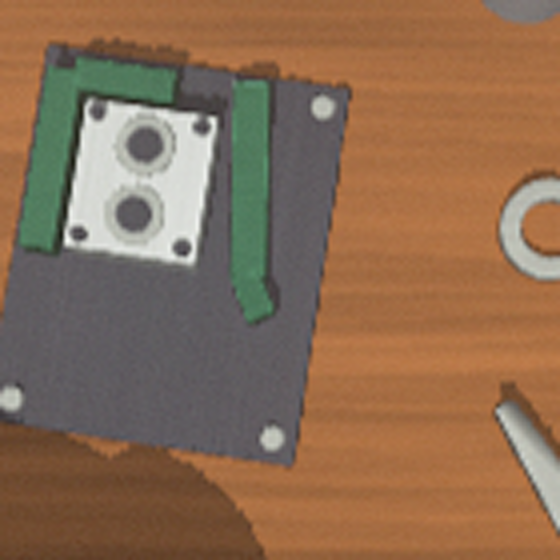

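View pics/topd.png

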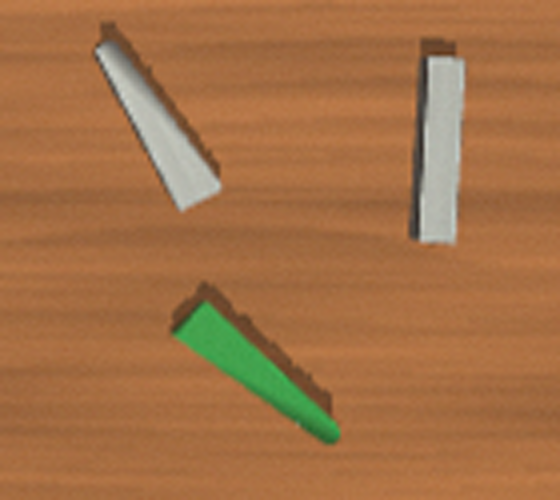

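Candidates for the wedge in the top image: grey tapered piece (348,249), grey parallel bar (419,257), green wedge-shape (374,312). The grey tapered one at (348,249) fits the description. The housing meant is the big block in the fixture (245,175); the small one at (174,152) is a look-alike. Next I check the choice from close up with the wrist camera.

```bash
cat >> h.py <<'E'
from scipy.spatial.transform import Rotation as R
def Rh(deg):
    c,s=np.cos(np.radians(deg)),np.sin(np.radians(deg))
    return np.array([[c,0,-s],[s,0,c],[0,-1,0.]])
def go(pos,deg):
    o=ctrl.get_obs();T=T_of(o)
    t=T[:3,:3].T@(np.array(pos)-T[:3,3]); r=R.from_matrix(T[:3,:3].T@Rh(deg)).as_rotvec(degrees=True)
    print('t',o['time_s'],'shift',t.round(4),'rot',r.round(2),'F',o['ft_force'].round(1),'w',round(o['gripper_width'],4))
E
python3 - <<'E'
from h import *
go([.466,-.164,.2],31)
E
```

```text
t 1.05 shift [ 0.4904  0.1039 -0.4907] rot [ -0.   -57.29   0.  ] F [ 0.  -0.2 -0.1] w 0.0855
```

Call:
play_rows(
  series=[
    [1,0.49,0.05,-0.49,0,-57.3,0],
    [1,0.49,0.05,-0.49,0,-57.3,0],
    [1,0.49,0.05,-0.49,0,-57.3,0],
    [1,0.49,0.05,-0.49,0,-57.3,0],
    [1,0.49,0.05,-0.49,0,-57.3,0],
    [1,0.49,0.05,-0.49,0,-57.3,0],
    [1,0.49,0.05,-0.49,0,-57.3,0],
    [1,0.49,0.05,-0.49,0,-57.3,0],
    [1,0.49,0.05,-0.49,0,-57.3,0],
    [1,0.49,0.05,-0.49,0,-57.3,0],
  ],
)

```text
time_s: 2.05
ee_pos: [0.3903, 0.0623, 0.2716]
orientation: [[0.857, 0.001, -0.516], [0.516, -0.0, 0.857], [0.001, -1.0, -0.001]]
ft_force: [0.0, 0.6, 0.6]
gripper_width: 0.0859
```

```bash
python3 - <<'E'
from h import *
go([.466,-.164,.2],31)
E
```

```text
t 2.05 shift [-0.0519  0.0717 -0.2329] rot [0.03 0.04 0.05] F [0.  0.6 0.6] w 0.0859
```

Call:
play_rows(
  series=[
    [1,-0.012,0.015,-0.046,0,0,0],
    [1,-0.024,0.03,-0.092,0,0,0],
    [1,-0.036,0.045,-0.14,0,0,0],
    [1,-0.046,0.06,-0.185,0,0,0],
    [1,-0.05,0.07,-0.22,0,0,0],
    [1,-0.052,0.072,-0.233,0,0,0],
    [1,-0.052,0.072,-0.233,0,0,0],
    [1,-0.052,0.072,-0.233,0,0,0],
    [1,-0.052,0.072,-0.233,0,0,0],
    [1,-0.052,0.072,-0.233,0,0,0],
  ],
)

```text
time_s: 3.05
ee_pos: [0.4655, -0.1611, 0.2]
orientation: [[0.856, 0.001, -0.517], [0.517, -0.0, 0.856], [0.0, -1.0, -0.001]]
ft_force: [0.5, 0.3, -0.4]
gripper_width: 0.085
```

```bash
python3 - <<'E'
from h import *
np.set_printoptions(precision=4,suppress=True)
f=grab('wrist'); save('w1',f['image']); np.savez('/tmp/w1.npz',**{k:f[k] for k in ['image','depth','camera_matrix','T']})
C=cloud(f); print(f['T'])
for r in ctrl.silhouettes(f,'wedge'):
    m=r['pixels']; print(r['confidence'],m.sum())
    P=C[m]; P=P[f['depth'][m]>0]; print(np.percentile(P[:,2],[2,10,50,90,98]))
    top=P[P[:,2]>np.percentile(P[:,2],60)-.004]
    print(cv2.minAreaRect((top[:,:2]*1000).astype(np.float32)))
    h=cv2.convexHull((top[:,:2]*1000).astype(np.float32))[:,0]; print(cv2.approxPolyDP(h,2.5,True)[:,0])
g=grab('top');np.savez('/tmp/t1.npz',**{k:g[k] for k in ['image','depth','camera_matrix','T']}); save('t1',g['image'][120:330,180:460],2.8)
E
```

```text
[[-0.5174  0.8168  0.2553  0.401 ]
 [ 0.8558  0.4941  0.1535 -0.1996]
 [-0.0008  0.2979 -0.9546  0.2692]
 [ 0.      0.      0.      1.    ]]
0.83 4714
[0.0205 0.0222 0.0232 0.024  0.0245]
((466.9009704589844, -161.5240936279297), (111.06680297851562, 26.548385620117188), 31.740575790405273)
[[ 512.9601 -130.8119]
 [ 505.9377 -128.2601]
 [ 413.9908 -178.6452]
 [ 426.3465 -201.5267]
 [ 511.9431 -139.9243]]
0.7 1780
[0.0033 0.0128 0.023  0.0241 0.0247]
((342.77264404296875, -189.72959899902344), (20.836273193359375, 27.719234466552734), 46.97382354736328)
[[ 359.7735 -191.5653]
 [ 340.3462 -173.3845]
 [ 331.9282 -183.1151]
 [ 345.683  -206.6971]]
```

View pics/w1.png

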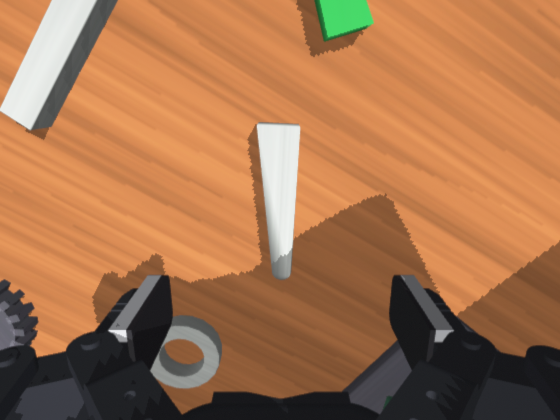

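The close view shows the grey tapered piece at (280,200). Its nose points toward (282,275) and its straight side is on its left, which fits the wedge. The bar shows at top left and the green piece at top right. Before grasping I check the wedge against the top view, and get the fixture's pose from depth.

```bash
python3 - <<'E'
from h import *
np.set_printoptions(precision=2,suppress=True)
# wedge top plane corner check in both overhead images: project model
O=np.array([466.6,-161.3]);h=np.radians(28.7);X=np.array([np.cos(h),np.sin(h)]);Y=np.array([-X[1],X[0]])
M=[(-55,11),(48,11),(55,4),(48,-3),(-55,-17)]
for n in ['t1','w1']:
    f=dict(np.load(f'/tmp/{n}.npz')); im=f['image'].copy(); Ti=np.linalg.inv(f['T'])
    pts=[]
    for a,b in M:
        p=np.r_[(O+a*X+b*Y)/1000,.024,1]; q=f['camera_matrix']@(Ti@p)[:3]; pts.append(q[:2]/q[2])
    pts=np.array(pts); c=pts.mean(0).astype(int); s=40 if n=='t1' else 110
    crop=cv2.resize(im[c[1]-s:c[1]+s,c[0]-s:c[0]+s],(560,560),interpolation=cv2.INTER_CUBIC)
    k=560/(2*s); pp=((pts-(c-s)+.5)*k).astype(np.int32)
    cv2.polylines(crop,[pp],True,(255,0,0),1); save('chk_'+n,crop)
a=cv2.imread('pics/chk_t1.png');b=cv2.imread('pics/chk_w1.png');cv2.imwrite('pics/chk.png',cv2.resize(np.hstack([a,b]),(800,400)))
f=dict(np.load('/tmp/t1.npz')); C=cloud(f)*1000
m=(C[...,0]>450)&(C[...,0]<780)&(C[...,1]>-80)&(C[...,1]<210)
hist,e=np.histogram(C[m][:,2],np.arange(-4,70,2));print(list(zip(e[:-1],hist)))
def pr(lo,hi,nm):
    mm=(m&(C[...,2]>lo)&(C[...,2]<hi)).astype(np.uint8)
    n,l,st,_=cv2.connectedComponentsWithStats(mm)
    for i in range(1,n):
        if st[i,4]>60:
            P=C[l==i][:,:2].astype(np.float32); hh=cv2.convexHull(P)
            print(nm,st[i,4],cv2.minAreaRect(P),cv2.approxPolyDP(hh,4,True)[:,0].tolist())
pr(47,64,'top'); pr(8,64,'all'); pr(34,46.5,'walls')
E
```

```text
[(np.int64(-4), np.int64(2401)), (np.int64(-2), np.int64(2550)), (np.int64(0), np.int64(1405)), (np.int64(2), np.int64(397)), (np.int64(4), np.int64(189)), (np.int64(6), np.int64(618)), (np.int64(8), np.int64(1336)), (np.int64(10), np.int64(1510)), (np.int64(12), np.int64(794)), (np.int64(14), np.int64(264)), (np.int64(16), np.int64(52)), (np.int64(18), np.int64(29)), (np.int64(20), np.int64(15)), (np.int64(22), np.int64(15)), (np.int64(24), np.int64(18)), (np.int64(26), np.int64(17)), (np.int64(28), np.int64(15)), (np.int64(30), np.int64(27)), (np.int64(32), np.int64(28)), (np.int64(34), np.int64(94)), (np.int64(36), np.int64(177)), (np.int64(38), np.int64(205)), (np.int64(40), np.int64(173)), (np.int64(42), np.int64(227)), (np.int64(44), np.int64(254)), (np.int64(46), np.int64(212)), (np.int64(48), np.int64(299)), (np.int64(50), np.int64(315)), (np.int64(52), np.int64(244)), (np.int64(54), np.int64(177)), (np.int64(56), np.int64(68)), (np.int64(58), np.int64(13)), (np.int64(60), np.int64(0)), (np.int64(62), np.int64(0)), (np.int64(64), np.int64(0)), (np.int64(66), np.int64(0))]
top
[... 496 characters left out ...]
704.3799438476562, -37.4545783996582]]
walls 590 ((656.7280883789062, 111.9448471069336), (78.37097930908203, 118.2481460571289), 81.78684997558594) [[709.4136352539062, 66.19132232666016], [716.7308959960938, 121.62310791015625], [709.17529296875, 143.0570831298828], [604.9470825195312, 157.90646362304688], [603.5484619140625, 137.30938720703125], [691.033935546875, 68.77103424072266]]
walls 511 ((632.4489135742188, 20.902488708496094), (143.74832153320312, 25.310821533203125), 2.338339328765869) [[703.9921875, 30.472864151000977], [591.9686279296875, 31.91545867919922], [560.6614990234375, 17.311494827270508], [565.8750610351562, 5.518028259277344], [704.0135498046875, 11.158829689025879]]
```

View pics/chk.png

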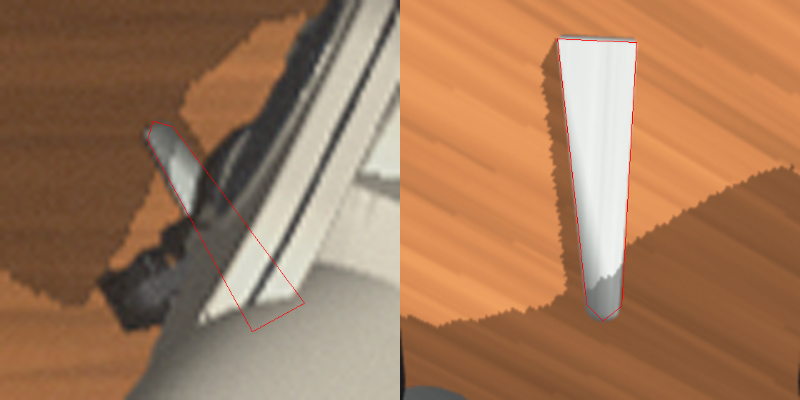

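View pics/t1.png

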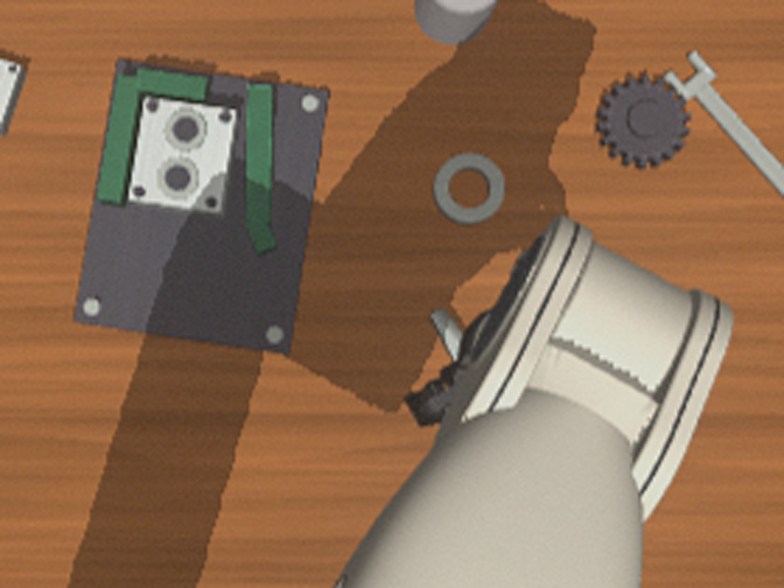

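In the close crop (right half), the drawn model outline lies on the wedge to about 1 px. The top view agrees at the nose. Bed from depth: 190 x 235 mm, which matches the text, heading -8.4°, origin near (0.642, 0.070). Next comes the grasp, about 30 mm behind the wedge's middle.

```bash
python3 - <<'E'
from h import *
go([.4413,-.1775,.12],28.7)
go([.4413,-.1775,.077],28.7)
E
```

```text
t 3.2 shift [-0.0291  0.0798 -0.001 ] rot [0.04 2.37 0.02] F [-0.3  0.5  0.4] w 0.0853
t 3.2 shift [-0.0291  0.1228 -0.001 ] rot [0.04 2.37 0.02] F [-0.3  0.5  0.4] w 0.0853
```

Call:
play_rows(
  series=[
    [0.6,-0.015,0.03,-0.001,0,1.2,0],
    [0.6,-0.029,0.07,-0.001,0,2.4,0],
    [0.6,-0.029,0.1,-0.001,0,2.4,0],
    [0.6,-0.029,0.115,-0.001,0,2.4,0],
    [0.6,-0.029,0.123,-0.001,0,2.4,0],
    [0.6,-0.029,0.123,-0.001,0,2.4,0],
    [0.0,-0.029,0.123,-0.001,0,2.4,0],
    [0.0,-0.029,0.123,-0.001,0,2.4,0],
    [0.0,-0.029,0.123,-0.001,0,2.4,0],
    [0.0,-0.029,0.123,-0.001,0,2.4,0],
  ],
  force=60,
)

```text
time_s: 4.2
ee_pos: [0.4419, -0.1782, 0.0776]
orientation: [[0.878, 0.002, -0.479], [0.479, -0.001, 0.878], [0.001, -1.0, -0.002]]
ft_force: [-0.2, 1.7, 5.8]
gripper_width: 0.0239
```

```bash
python3 - <<'E'
from h import *
go([.4413,-.1775,.077],28.7)
f=grab('wrist'); save('w2',f['image'])
E
```

```text
t 4.2 shift [-0.0002  0.0006  0.0009] rot [ 0.1  -0.07  0.07] F [-0.2  1.7  5.8] w 0.0239
```

View pics/w2.png

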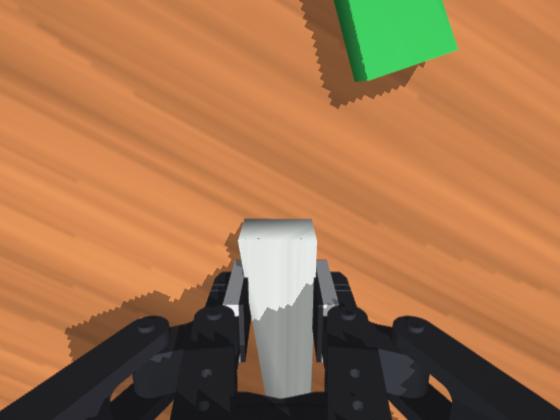

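```bash
cat >> h.py <<'E'
FO=np.array([.6419,.0702]);FH=-8.4
def Fw(x,y):
    h=np.radians(FH);return FO+np.array([np.cos(h)*x-np.sin(h)*y,np.sin(h)*x+np.cos(h)*y])/1000
E
python3 - <<'E'
from h import *
go([*Fw(10,-31),.27],-8.4)
E
```

```text
t 4.25 shift [ 0.2841 -0.1922  0.0911] rot [ 0.07 37.03  0.1 ] F [-1.1  1.7  5.6] w 0.0241
```

Call:
play_rows(
  series=[
    [0,0,-0.02,0,0,0,0],
    [0,0,-0.06,0,0,0,0],
    [0,0.03,-0.1,0.01,0,5,0],
    [0,0.07,-0.13,0.024,0,12,0],
    [0,0.11,-0.155,0.036,0,19,0],
    [0,0.15,-0.175,0.05,0,26,0],
    [0,0.19,-0.192,0.062,0,32,0],
    [0,0.23,-0.192,0.075,0,37,0],
    [0,0.265,-0.192,0.086,0,37,0],
    [0,0.284,-0.192,0.091,0,37,0],
  ],
)

```text
time_s: 5.25
ee_pos: [0.6483, 0.0403, 0.2683]
orientation: [[0.99, 0.0, 0.144], [-0.144, 0.0, 0.99], [0.0, -1.0, 0.0]]
ft_force: [0.5, -2.1, -3.6]
gripper_width: 0.0237
```

```bash
python3 - <<'E'
from h import *
go([*Fw(10,-31),.27],-8.4)
f=grab('wrist'); save('w3',f['image']);np.savez('/tmp/w3.npz',**{k:f[k] for k in ['image','depth','camera_matrix','T']})
g=grab('side'); save('s3',g['image'][60:300,160:480],2.5)
E
```

```text
t 5.25 shift [-0.0007 -0.0017 -0.0024] rot [-0.03  0.12  0.01] F [ 0.5 -2.1 -3.6] w 0.0237
```

View pics/w3.png

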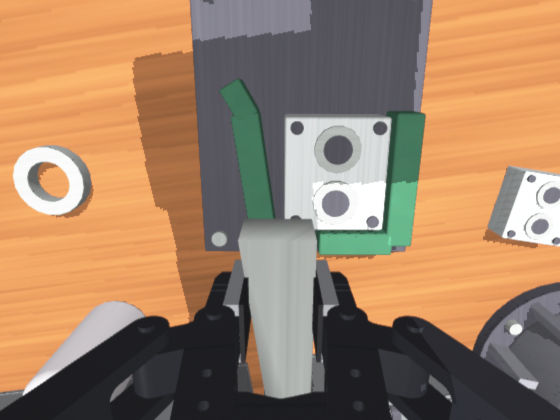

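View pics/s3.png

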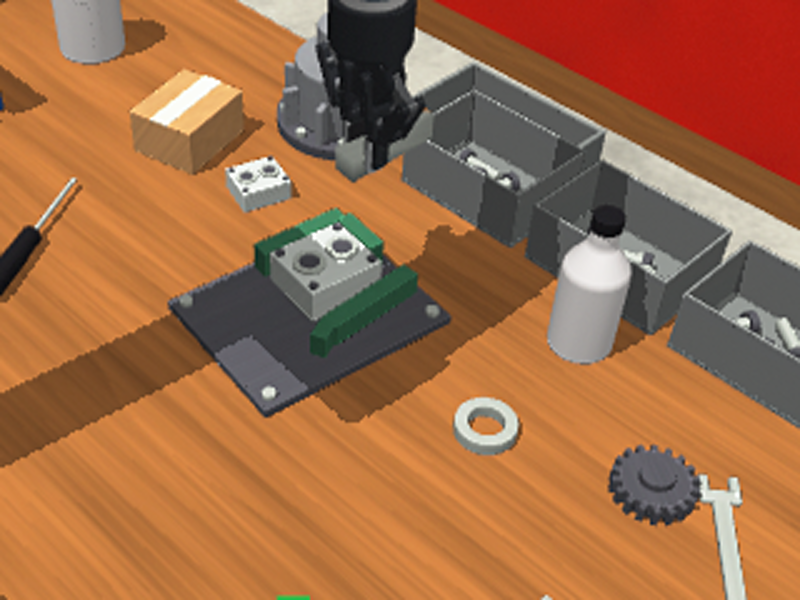

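The wrist view shows the wedge held with its thick end at (278,222). The whole slot (250-290, 80-215) and the housing (335,165) are in view. From this view I refine the fixture, the housing and the wedge in the hand.

```bash
python3 - <<'E'
from h import *
np.set_printoptions(precision=2,suppress=True)
f=dict(np.load('/tmp/w3.npz'));C=cloud(f)*1000;im=f['image'].astype(int);d=f['depth']
hsv=cv2.cvtColor(f['image'],cv2.COLOR_RGB2HSV)
Xf=np.array([np.cos(np.radians(FH)),np.sin(np.radians(FH))]);Yf=np.array([-Xf[1],Xf[0]])
rel=C[...,:2]-FO*1000; x=rel@Xf;y=rel@Yf;z=C[...,2]
v,u=np.mgrid[:420,:560]
ok=(d>0)&(v<215)
bed=ok&(abs(z-12)<4)&(x>-160)&(x<90)&(y>-110)&(y<100)
print('bed z',np.median(z[bed]), 'bench z',np.median(z[ok&(abs(z)<5)]))
hb=ok&(z>46)&(z<62)&(abs(x)<60)&(abs(y-15)<55)
P=np.stack([x[hb],y[hb]],1).astype(np.float32);print('housing F',cv2.minAreaRect(P),np.percentile(z[hb],[5,50,95]),np.percentile(P,[1,99],axis=0))
g=ok&(hsv[...,0]>60)&(hsv[...,0]<95)&(hsv[...,1]>90)&(z>30)
# per-row edges of bed's -y side and slanted wall top inner edge, jaw inner face edge
for xx in range(-70,40,10):
    s=abs(x-xx)<1.5
    w_=y[s&g&(y<-10)]; j=y[s&g&(y>40)]; b=y[s&ok&(z>7)]; hh=y[s&hb]
    print(xx,'wall',w_.min().round(1) if len(w_) else '',w_.max().round(1) if len(w_) else '', 'exp', round(-46+.136*(xx+50),1),'jaw',j.min().round(1) if len(j) else '','bed',b.min().round(1),b.max().round(1),'hous',(hh.min().round(1),hh.max().round(1)) if len(hh) else '', 'z',np.median(z[s&g&(y<-10)]).round(1) if len(w_) else '')
# wedge in tool coords
T=f['T'];
o=ctrl.get_obs();Tt=T_of(o);Ct=(C/1000-Tt[:3,3])@Tt[:3,:3]*1000
for vv in range(222,400,20):
    s=(v==vv)&(u>225)&(u<335)&(hsv[...,1]<40)&(hsv[...,2]>90)&(d>0)
    if s.any(): print('wedge row',vv,'u',u[s].min(),u[s].max(),'tool x',np.median(Ct[s][:,0]),'y',np.median(Ct[s][:,1]),'z',Ct[s][:,2].min(),Ct[s][:,2].max())
E
```

```text
bed z 11.20306467706131 bench z -0.784738441413968
housing F ((-8.817480087280273, 22.693098068237305), (94.52556610107422, 79.40970611572266), 89.7447738647461) [49.93 51.57 56.13] [[-46.26 -23.93]
 [ 28.72  62.45]]
-70 wall -68.2 -56.6 exp -48.7 jaw  bed -98.7 90.7 hous  z 39.3
-60 wall -71.9 -50.5 exp -47.4 jaw  bed -98.7 89.8 hous  z 39.0
-50 wall -65.9 -45.5 exp -46.0 jaw 60.7 bed -99.6 90.4 hous  z 39.0
-40 wall -65.8 -43.8 exp -44.6 jaw 60.2 bed -99.3 82.3 hous (np.float64(-24.4), np.float64(69.6)) z 39.2
-30 wall -64.5 -42.5 exp -43.3 jaw 60.4 bed -98.7 82.4 hous (np.float64(-24.3), np.float64(67.1)) z 39.0
-20 wall -63.0 -41.1 exp -41.9 jaw 60.4 bed -236.6 82.2 hous (np.float64(-24.3), np.float64(69.7)) z 39.0
-10 wall -61.0 -40.1 exp -40.6 jaw 60.3 bed -253.9 81.6 hous (np.float64(-24.2), np.float64(69.7)) z 39.3
0 wall -59.7 -38.6 exp -39.2 jaw 60.3 bed -261.1 196.2 hous (np.float64(-24.1), np.float64(65.6)) z 39.0
10 wall -58.4 -37.0 exp -37.8 jaw 60.3 bed -262.8 207.9 hous (np.float64(-24.1), np.float64(63.9)) z 39.2
20 wall -57.0 -35.6 exp -36.5 jaw 60.4 bed -261.7 210.
[... 450 characters left out ...]
z -16.873178348059085 19.33875023123509
wedge row 282 u 229 332 tool x -8.464654115195168 y 53.480123126884855 z -17.147342834300726 19.815183841477836
wedge row 302 u 226 334 tool x -0.029694837983862382 y 53.633330386348334 z -16.18381351189941 18.661026141857572
wedge row 322 u 253 311 tool x 8.806387546218442 y 53.88885966630431 z -9.20744918187272 12.944890024085439
wedge row 342 u 256 312 tool x 17.844575768249054 y 53.938494374448 z -8.16466945231138 13.629885567128385
wedge row 362 u 239 322 tool x 27.35940292819246 y 54.133900028015326 z -43.69092611122488 44.442214741466785
wedge row 382 u 263 323 tool x 37.136016317389355 y 54.179944773677924 z -5.738560111733914 42.33950548892095
```

```bash
python3 - <<'E'
from h import *
f=dict(np.load('/tmp/w3.npz'))
o=ctrl.get_obs();Tt=T_of(o);Ti=np.linalg.inv(f['T'])@Tt
M=[(-55,11),(48,11),(55,4),(48,-3),(-55,-17)]
im=cv2.resize(f['image'],None,fx=4,fy=4,interpolation=cv2.INTER_CUBIC)
for yaw,oz,col in [(0,2,(255,0,0)),(-2,2,(0,0,255))]:
    c,s=np.cos(np.radians(yaw)),np.sin(np.radians(yaw)); pts=[]
    for a,b in M:
        # yaw about world up, pivot at tool x=0
        tx=30+a; tz=b+oz; X=c*tx-s*tz; Z=s*tx+c*tz
        q=f['camera_matrix']@(Ti@np.r_[X/1000,.0539,Z/1000,1])[:3]; pts.append(q[:2]/q[2])
    cv2.polylines(im,[((np.array(pts)+.5)*4).astype(np.int32)],True,col,1)
save('w3o',im[840:1640,800:1440])
E
python3 -c "
import cv2;a=cv2.imread('pics/w3o.png');cv2.imwrite('pics/w3o.png',cv2.resize(a,(480,600)))"
```

```text
(no output)
```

View pics/w3o.png

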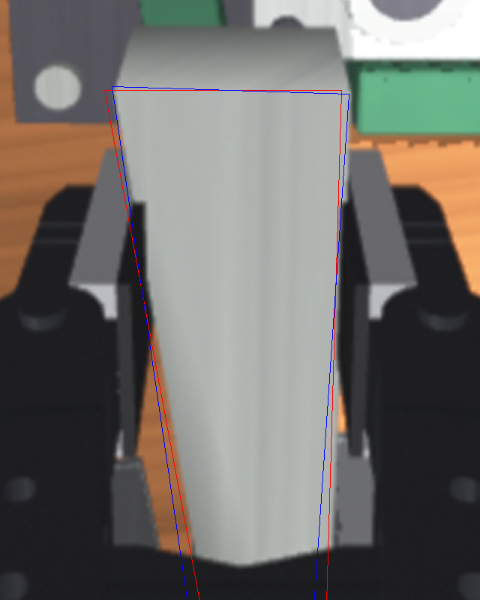

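The overlay agrees to about 1 mm: wedge origin is 30 mm ahead of the TCP, +2.7 mm along tool z, with no yaw and flat. The bottom is 78 mm below the TCP. Target: wedge origin at F(-80,-37.3), so TCP at F(-110,-40), approached from behind the mouth.

```bash
python3 - <<'E'
from h import *
go([*Fw(-138,-40),.15],FH)
go([*Fw(-138,-40),.0915],FH)
E
```

```text
t 5.35 shift [-0.1486  0.1178 -0.0106] rot [-0.02  0.17 -0.03] F [ 0.2 -1.  -4.1] w 0.0242
t 5.35 shift [-0.1486  0.1763 -0.0106] rot [-0.02  0.17 -0.03] F [ 0.2 -1.  -4.1] w 0.0242
```

Call:
play_rows(
  series=[
    [0,-0.04,0.02,-0.003,0,0.2,0],
    [0,-0.08,0.04,-0.006,0,0.2,0],
    [0,-0.115,0.06,-0.01,0,0.2,0],
    [0,-0.14,0.08,-0.0106,0,0.2,0],
    [0,-0.1486,0.1,-0.0106,0,0.2,0],
    [0,-0.1486,0.12,-0.0106,0,0.2,0],
    [0,-0.1486,0.14,-0.0106,0,0.2,0],
    [0,-0.1486,0.155,-0.0106,0,0.2,0],
    [0,-0.1486,0.164,-0.0106,0,0.2,0],
    [0,-0.1486,0.164,-0.0106,0,0.2,0],
  ],
)

```text
time_s: 6.35
ee_pos: [0.4977, 0.0487, 0.1038]
orientation: [[0.989, -0.002, 0.15], [-0.15, -0.0, 0.989], [-0.002, -1.0, -0.0]]
ft_force: [-0.7, -0.9, -3.0]
gripper_width: 0.0238
```

```bash
python3 - <<'E'
from h import *
go([*Fw(-138,-40),.0915],FH)
go([*Fw(-110,-40),.0912],FH)
g=grab('top'); save('t4',g['image'][130:270,190:330],4); g=grab('side'); save('s4',g['image'][100:240,210:370],4)
a=cv2.imread('pics/t4.png');b=cv2.imread('pics/s4.png');cv2.imwrite('pics/ts4.png',np.hstack([cv2.resize(a,(400,400)),cv2.resize(b,(400,400*140//160)) if 0 else cv2.resize(b,(400,400))]))
E
```

```text
t 6.35 shift [0.0015 0.0123 0.0024] rot [ 0.02 -0.21 -0.1 ] F [-0.7 -0.9 -3. ] w 0.0238
t 6.35 shift [0.0295 0.0125 0.0025] rot [ 0.02 -0.21 -0.1 ] F [-0.7 -0.9 -3. ] w 0.0238
```

View pics/ts4.png

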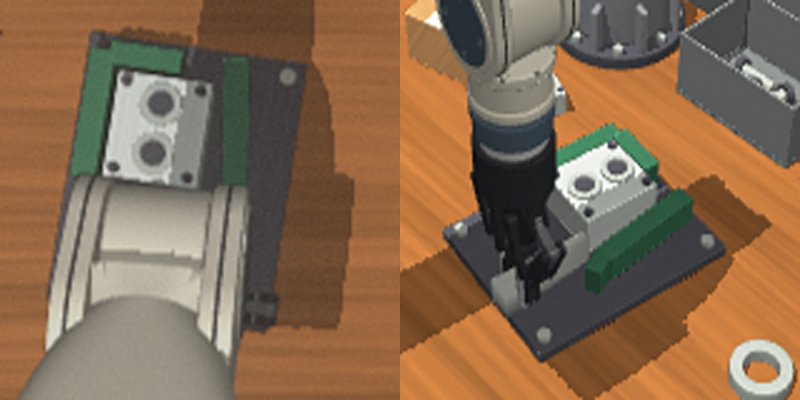

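Call:
play_rows(
  series=[
    [0,0.001,0.006,0.0024,0,-0.2,0],
    [0,0.001,0.0115,0.0024,0,-0.2,0],
    [0,0.001,0.012,0.0024,0,-0.2,0],
    [0,0.005,0.012,0.0024,0,-0.2,0],
    [0,0.01,0.012,0.0024,0,-0.2,0],
    [0,0.015,0.012,0.0024,0,-0.2,0],
    [0,0.02,0.012,0.0024,0,-0.2,0],
    [0,0.025,0.012,0.0024,0,-0.2,0],
    [0,0.0295,0.012,0.0024,0,-0.2,0],
    [0,0.0295,0.012,0.0024,0,-0.2,0],
  ],
)

```text
time_s: 7.45
ee_pos: [0.5287, 0.0468, 0.0923]
orientation: [[0.989, 0.0, 0.146], [-0.146, -0.0, 0.989], [0.0, -1.0, 0.0]]
ft_force: [0.3, 0.3, -2.8]
gripper_width: 0.0242
```

```bash
python3 - <<'E'
from h import *
go([*Fw(-110,-40),.0905],FH)
g=grab('side'); save('s5',g['image'][110:230,220:360],5)
f=grab('wrist'); save('w5',f['image'])
E
```

```text
t 7.45 shift [-0.0015  0.0018 -0.0003] rot [-0.    0.01  0.02] F [ 0.3  0.3 -2.8] w 0.0242
```

View pics/s5.png

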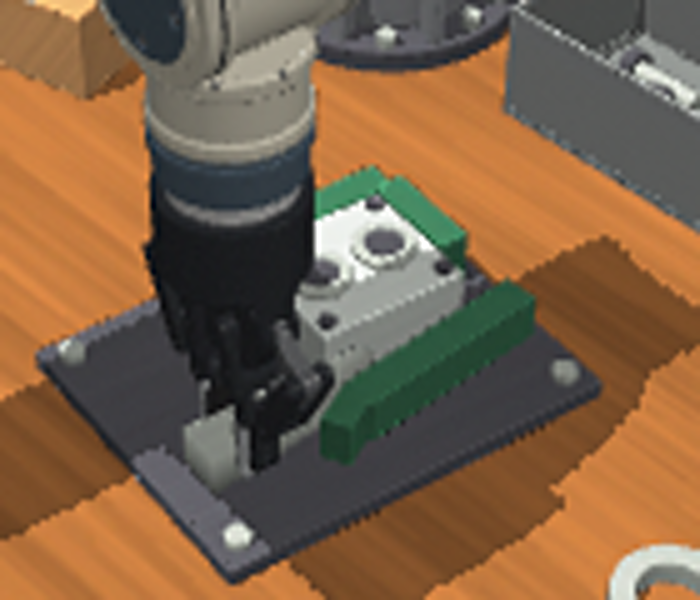

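View pics/w5.png

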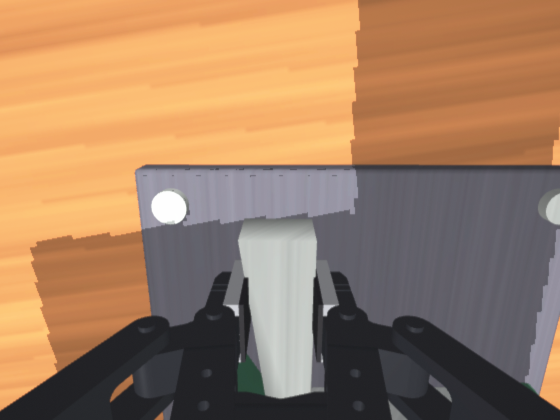

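No contact force yet, and the wedge lies parallel to the slot with its nose inside. I lower it the last 2 mm and open part way.

Call:
play_rows(
  series=[
    [0,-0.001,0.001,0,0,0,0],
    [0,-0.001,0.0018,0,0,0,0],
    [0,-0.001,0.002,0,0,0,0],
    [0,-0.001,0.002,0,0,0,0],
    [0.45,-0.001,0.002,0,0,0,0],
    [0.45,-0.001,0.002,0,0,0,0],
    [0.45,-0.001,0.002,0,0,0,0],
    [0.45,-0.001,0.0,0,0,0,0],
    [0.45,-0.001,-0.01,0,0,0,0],
    [0.45,-0.001,-0.03,0,0,0,0],
  ],
)

```text
time_s: 8.55
ee_pos: [0.5265, 0.0471, 0.1223]
orientation: [[0.989, -0.002, 0.146], [-0.146, 0.0, 0.989], [-0.002, -1.0, -0.0]]
ft_force: [0.2, -0.0, 0.3]
gripper_width: 0.0388
```

```bash
python3 - <<'E'
from h import *
go([*Fw(0,-35),.26],FH)
go([*Fw(-157,-40),.15],FH)
E
```

```text
t 8.55 shift [ 0.1105 -0.138   0.0046] rot [ 0.01  0.01 -0.13] F [ 0.2 -0.   0.3] w 0.0388
t 8.55 shift [-0.0462 -0.0276 -0.0003] rot [ 0.01  0.01 -0.13] F [ 0.2 -0.   0.3] w 0.0388
```

Call:
play_rows(
  series=[
    [0.45,0,-0.04,0,0,0,0],
    [0.45,0.01,-0.085,0.001,0,0,0],
    [0,0.04,-0.125,0.002,0,0,0],
    [0,0.075,-0.138,0.003,0,0,0],
    [0,0.1,-0.138,0.004,0,0,0],
    [0,0.11,-0.138,0.005,0,0,0],
    [0,0.11,-0.138,0.005,0,0,0],
    [0,0.11,-0.138,0.005,0,0,0],
    [0,0.11,-0.138,0.005,0,0,0],
    [0,0.11,-0.138,0.005,0,0,0],
  ],
)

```text
time_s: 9.55
ee_pos: [0.6358, 0.0362, 0.2607]
orientation: [[0.989, -0.0, 0.146], [-0.146, -0.0, 0.989], [-0.0, -1.0, -0.0]]
ft_force: [-0.1, 0.4, 0.4]
gripper_width: -0.0001
```

```bash
cat >> h.py <<'E'
def overlay(f,name,housing=None,wedge=None,box=None,sc=4):
    Ti=np.linalg.inv(f['T']);im=cv2.resize(f['image'],None,fx=sc,fy=sc,interpolation=cv2.INTER_CUBIC)
    def dr(pts,z,col):
        o=[]
        for a,b in pts:
            q=f['camera_matrix']@(Ti@np.r_[Fw(a,b),z/1000,1])[:3];o.append((q[:2]/q[2]+.5)*sc)
        cv2.polylines(im,[np.array(o).astype(np.int32)],True,col,1)
    if housing: hx,hy=housing; dr([(hx+45,hy+40),(hx-45,hy+40),(hx-45,hy-40),(hx+45,hy-40)],52,(0,0,255))
    dr([(-50,-46),(68,-30),(68,-30.2),(-50,-46.2),(-75,-60.5)],40,(255,255,0))
    dr([(-50,60),(48,60),(48,60.2),(-50,60.2)],46,(255,255,0))
    if wedge:
        wx,wy,wa=wedge;c,s=np.cos(np.radians(wa)),np.sin(np.radians(wa))
        dr([(wx+c*a-s*b,wy+s*a+c*b) for a,b in [(-55,11),(48,11),(53,8),(55,4),(53,0),(48,-3),(-55,-17)]],36,(255,0,0))
    if box: im=im[box[1]*sc:box[3]*sc,box[0]*sc:box[2]*sc]
    k=min(800/im.shape[1],600/im.shape[0],1); save(name,cv2.resize(im,None,fx=k,fy=k,interpolation=cv2.INTER_AREA))
E
python3 - <<'E'
from h import *
go([*Fw(0,-35),.26],FH)
f=grab('wrist');np.savez('/tmp/w6.npz',**{k:f[k] for k in ['image','depth','camera_matrix','T']})
overlay(f,'w6',(-2.5,15.5),(-80,-37.3,0),(100,0,440,255))
E
```

```text
t 9.55 shift [ 0.0011  0.0007 -0.0005] rot [ 0.    0.03 -0.01] F [-0.1  0.4  0.4] w -0.0001
```

View pics/w6.png

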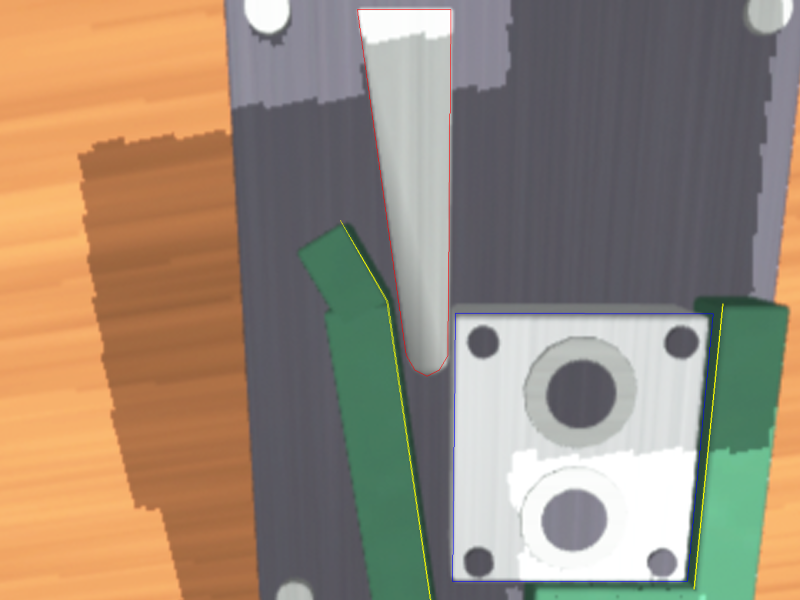

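The wedge (365-450, 10-375 in the crop) lies exactly on the predicted outline. Its nose is 25 mm past the mouth with a gap on both sides, and it is released and loose. Now I go behind its thick end with the fingers shut.

```bash
python3 - <<'E'
from h import *
go([*Fw(-162,-40),.13],FH)
go([*Fw(-162,-40),.09],FH)
E
```

```text
t 9.6 shift [-0.1611  0.1307 -0.0054] rot [-0.    0.02  0.01] F [-0.6 -0.4 -0.4] w 0.0002
t 9.6 shift [-0.1611  0.1707 -0.0054] rot [-0.    0.02  0.01] F [-0.6 -0.4 -0.4] w 0.0002
```

Call:
play_rows(
  series=[
    [0,-0.045,0.02,-0.002,0,0,0],
    [0,-0.09,0.04,-0.004,0,0,0],
    [0,-0.13,0.06,-0.005,0,0,0],
    [0,-0.155,0.08,-0.0054,0,0,0],
    [0,-0.161,0.1,-0.0054,0,0,0],
    [0,-0.161,0.13,-0.0054,0,0,0],
    [0,-0.161,0.155,-0.0054,0,0,0],
    [0,-0.161,0.168,-0.0054,0,0,0],
    [0,-0.161,0.17,-0.0054,0,0,0],
    [0,-0.161,0.17,-0.0054,0,0,0],
  ],
)

```text
time_s: 10.6
ee_pos: [0.4764, 0.0542, 0.0906]
orientation: [[0.989, -0.0, 0.146], [-0.146, 0.0, 0.989], [-0.0, -1.0, 0.0]]
ft_force: [-0.3, 0.3, 0.0]
gripper_width: -0.0001
```

```bash
python3 - <<'E'
from h import *
go([*Fw(-162,-40),.09],FH)
go([*Fw(-95,-36.5),.09],FH)
go([*Fw(-76,-34),.09],FH)
E
```

```text
t 10.6 shift [-0.0006  0.0006  0.    ] rot [-0.    0.01 -0.01] F [-0.3  0.3  0. ] w -0.0001
t 10.6 shift [0.0664 0.0006 0.0035] rot [-0.    0.01 -0.01] F [-0.3  0.3  0. ] w -0.0001
t 10.6 shift [0.0854 0.0006 0.006 ] rot [-0.    0.01 -0.01] F [-0.3  0.3  0. ] w -0.0001
```

Call:
play_rows(
  series=[
    [0,0.006,0.0006,0.0,0,0,0],
    [0,0.011,0.0006,0.0,0,0,0],
    [0,0.015,0.0006,0.0005,0,0,0],
    [0,0.019,0.0006,0.001,0,0,0],
    [0,0.023,0.0006,0.001,0,0,0],
    [0,0.027,0.0006,0.0015,0,0,0],
    [0,0.031,0.0006,0.0015,0,0,0],
    [0,0.035,0.0006,0.002,0,0,0],
    [0,0.039,0.0006,0.002,0,0,0],
    [0,0.043,0.0006,0.002,0,0,0],
  ],
)

```text
time_s: 11.6
ee_pos: [0.5197, 0.0498, 0.0897]
orientation: [[0.989, -0.0, 0.146], [-0.146, -0.0, 0.989], [-0.0, -1.0, -0.0]]
ft_force: [-2.2, -1.5, 1.7]
gripper_width: -0.0001
```

```bash
python3 - <<'E'
from h import *
go([*Fw(-76,-34),.09],FH)
f=grab('side'); overlay(f,'s7',(-2.5,15.5),None,(220,110,360,230),5)
f=grab('wrist');save('w7',f['image'])
E
```

```text
t 11.6 shift [ 0.0419 -0.0003  0.004 ] rot [ 0.    0.01 -0.01] F [-2.2 -1.5  1.7] w -0.0001
```

View pics/s7.png

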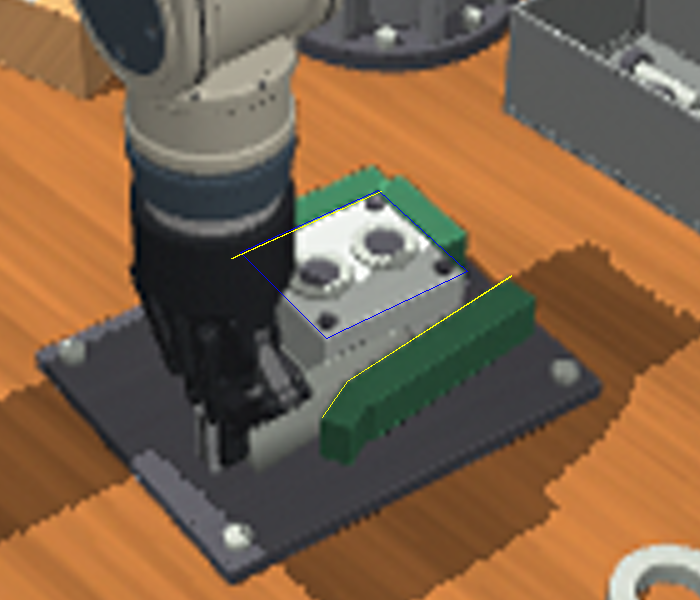

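The wedge is moving in straight, with about 2 N on the wrist. I push on.

Call:
play_rows(
  series=[
    [0,0.003,0,0.0005,0,0,0],
    [0,0.006,0,0.0005,0,0,0],
    [0,0.009,0,0.001,0,0,0],
    [0,0.012,0,0.001,0,0,0],
    [0,0.015,0,0.0015,0,0,0],
    [0,0.018,0,0.002,0,0,0],
    [0,0.021,0,0.002,0,0,0],
    [0,0.024,0,0.0025,0,0,0],
    [0,0.026,0,0.003,0,0,0],
    [0,0.028,0,0.003,0,0,0],
  ],
)

```text
time_s: 12.7
ee_pos: [0.5476, 0.0489, 0.0897]
orientation: [[0.989, -0.0, 0.146], [-0.146, 0.0, 0.989], [-0.0, -1.0, 0.0]]
ft_force: [-4.0, 2.1, 0.8]
gripper_width: -0.0001
```

```bash
python3 - <<'E'
from h import *
go([*Fw(-76,-34),.09],FH)
f=grab('side'); overlay(f,'s8',(-2.5,15.5),None,(220,110,360,230),5)
E
```

```text
t 12.7 shift [ 0.0142 -0.0004  0.0008] rot [-0.02  0.02 -0.02] F [-4.   2.1  0.8] w -0.0001
```

View pics/s8.png

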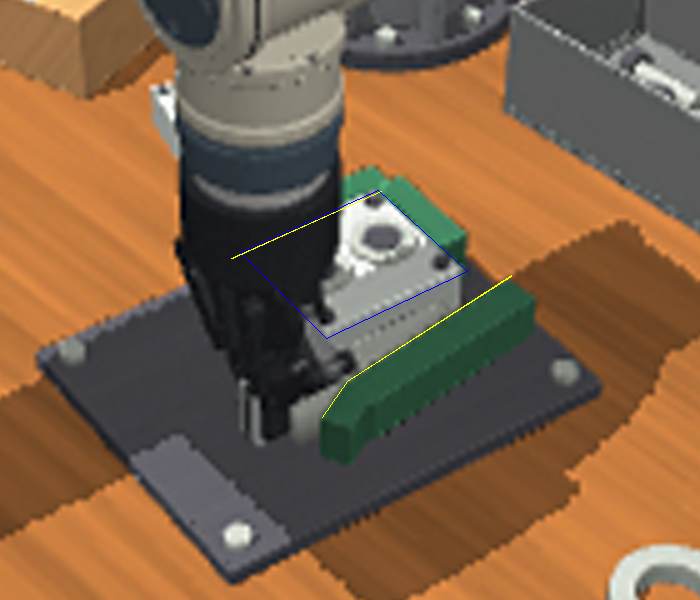

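Call:
play_rows(
  series=[
    [0,0.001,0,0.0,0,0,0],
    [0,0.002,0,0.0,0,0,0],
    [0,0.003,0,0.0,0,0,0],
    [0,0.004,0,0.0,0,0,0],
    [0,0.005,0,0.0,0,0,0],
    [0,0.006,0,0.0,0,0,0],
    [0,0.007,0,0.0,0,0,0],
    [0,0.008,0,0.0,0,0,0],
    [0,0.009,0,0.0,0,0,0],
    [0,0.009,0,0.0,0,0,0],
  ],
)

```text
time_s: 13.75
ee_pos: [0.5561, 0.0478, 0.0897]
orientation: [[0.989, -0.001, 0.145], [-0.145, 0.001, 0.989], [-0.001, -1.0, 0.001]]
ft_force: [-4.4, 3.3, 0.0]
gripper_width: 0.0004
```

```bash
python3 - <<'E'
from h import *
go([*Fw(-76,-34),.09],FH)
E
```

```text
t 13.75 shift [ 0.0056 -0.0003  0.0006] rot [-0.04  0.04 -0.04] F [-4.4  3.3  0. ] w 0.0004
```

Call:
play_rows(
  series=[
    [0,0.0005,0,0.0,0,0,0],
    [0,0.001,0,0.0,0,0,0],
    [0,0.0015,0,0.0,0,0,0],
    [0,0.002,0,0.0,0,0,0],
    [0,0.0025,0,0.0,0,0,0],
    [0,0.003,0,0.0,0,0,0],
    [0,0.0035,0,0.0,0,0,0],
    [0,0.004,0,0.0,0,0,0],
    [0,0.004,0,0.0,0,0,0],
    [0,0.004,0,0.0,0,0,0],
  ],
)

```text
time_s: 14.75
ee_pos: [0.56, 0.0473, 0.0896]
orientation: [[0.989, -0.001, 0.145], [-0.145, 0.001, 0.989], [-0.001, -1.0, 0.001]]
ft_force: [-4.2, 3.7, -0.4]
gripper_width: 0.0003
```

Call:
play_rows(
  series=[
    [0,0.0003,0,0.0,0,0,0],
    [0,0.0006,0,0.0,0,0,0],
    [0,0.0009,0,0.0,0,0,0],
    [0,0.0012,0,0.0,0,0,0],
    [0,0.0015,0,0.0,0,0,0],
    [0,0.0018,0,0.0,0,0,0],
    [0,0.0021,0,0.0,0,0,0],
    [0,0.0024,0,0.0,0,0,0],
    [0,0.0027,0,0.0,0,0,0],
    [0,0.003,0,0.0,0,0,0],
  ],
)

```text
time_s: 15.75
ee_pos: [0.5619, 0.0471, 0.0896]
orientation: [[0.989, -0.003, 0.145], [-0.145, 0.001, 0.989], [-0.003, -1.0, 0.001]]
ft_force: [-9.9, 6.0, 5.4]
gripper_width: -0.0001
```

```bash
python3 - <<'E'
from h import *
go([*Fw(-76,-34),.09],FH)
for n,b in [('top',(205,135,305,245)),('side',(240,120,350,220))]:
    f=grab(n); overlay(f,n+'9',(3,20),None,b,6)
E
```

```text
t 15.75 shift [-0.0003 -0.0004  0.0005] rot [-0.05  0.05 -0.16] F [-9.9  6.   5.4] w -0.0001
```

View pics/side9.png

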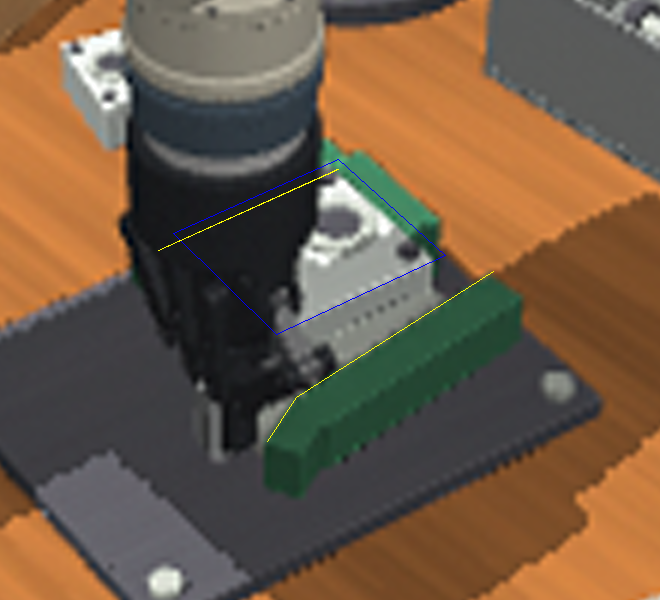

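The push force is rising right at the expected home position. I press a little further, up to roughly 20 N.

Call:
play_rows(
  series=[
    [0,0.0002,0,0.0,0,0,0],
    [0,0.0004,0,0.0,0,0,0],
    [0,0.0006,0,0.0,0,0,0],
    [0,0.0008,0,0.0,0,0,0],
    [0,0.001,0,0.0,0,0,0],
    [0,0.001,0,0.0,0,0,0],
    [0,0.001,0,0.0,0,0,0],
    [0,0.001,0,0.0,0,0,0],
    [0,0.001,0,0.0,0,0,0],
    [0,0.001,0,0.0,0,0,0],
  ],
)

```text
time_s: 16.85
ee_pos: [0.5621, 0.0471, 0.0896]
orientation: [[0.989, -0.004, 0.145], [-0.145, 0.001, 0.989], [-0.004, -1.0, 0.001]]
ft_force: [-13.6, 5.3, 6.9]
gripper_width: -0.0003
```

Call:
play_rows(
  series=[
    [0,0.0003,0,0.0,0,0,0],
    [0,0.0006,0,0.0,0,0,0],
    [0,0.0009,0,0.0,0,0,0],
    [0,0.0012,0,0.0,0,0,0],
    [0,0.0015,0,0.0,0,0,0],
    [0,0.0018,0,0.0,0,0,0],
    [0,0.002,0,0.0,0,0,0],
    [0,0.002,0,0.0,0,0,0],
    [0,0.002,0,0.0,0,0,0],
    [0,0.002,0,0.0,0,0,0],
  ],
)

```text
time_s: 17.85
ee_pos: [0.5625, 0.047, 0.0895]
orientation: [[0.989, -0.007, 0.145], [-0.145, 0.002, 0.989], [-0.008, -1.0, 0.001]]
ft_force: [-21.2, 5.6, 12.2]
gripper_width: -0.0
```

21 N applied along the drive, with almost no further motion. I back off and look.

Call:
play_rows(
  series=[
    [0,-0.003,0,0,0,0,0],
    [0,-0.01,0,0,0,0,0],
    [0,-0.025,0,0,0,0,0],
    [0,-0.03,-0.02,0,0,0,0],
    [0,-0.03,-0.06,0,0,0,0],
    [0,-0.01,-0.105,0,0,0,0],
    [0,0.03,-0.14,0,0,0,0],
    [0,0.07,-0.17,0,0,0,0],
    [0,0.082,-0.17,0,0,0,0],
    [0,0.082,-0.17,0,0,0,0],
  ],
)

```text
time_s: 18.85
ee_pos: [0.6496, 0.0333, 0.2603]
orientation: [[0.989, 0.003, 0.147], [-0.147, -0.001, 0.989], [0.003, -1.0, -0.0]]
ft_force: [-0.6, 0.1, -0.2]
gripper_width: -0.0
```

```bash
python3 - <<'E'
from h import *
go([*Fw(0,-35),.26],FH)
f=grab('wrist');np.savez('/tmp/w10.npz',**{k:f[k] for k in ['image','depth','camera_matrix','T']})
overlay(f,'w10',(3,20),(-10,-31,0),(120,30,440,270))
g=grab('side'); overlay(g,'s10',(3,20),(-10,-31,0),(240,120,350,220),6)
C=cloud(f)*1000;h=np.radians(FH);X=np.array([np.cos(h),np.sin(h)]);Y=np.array([-X[1],X[0]])
rel=C[...,:2]-FO*1000;x=rel@X;y=rel@Y;z=C[...,2];v,u=np.mgrid[:420,:560]
for xx in range(-40,41,10):
    s=(abs(x-xx)<1.5)&(z>47)&(z<60)&(y<55)&(y>-40)&(v<250)
    if s.any(): print(xx,y[s].min().round(1),y[s].max().round(1))
s=(z>30)&(z<40)&(y>-50)&(y<-18)&(v<300)&(abs(x+40)<50); print('wedge end x',[round(x[s&(abs(y-yy)<1)].min(),1) for yy in (-40,-35,-30,-25)])
s=(z>47)&(z<60)&(abs(y-20)<30); print('hous x',np.percentile(x[s],[0.5,1,99]))
E
```

```text
t 18.85 shift [-0.0131  0.0002  0.0004] rot [ 0.01 -0.03  0.2 ] F [-0.6  0.1 -0.2] w -0.0
-40 -19.0 54.9
-30 -19.4 54.9
-20 -19.3 55.0
-10 -19.2 54.8
0 -19.0 54.9
10 -18.9 54.8
20 -19.3 54.9
30 -19.3 54.8
40 -19.1 54.9
wedge end x [np.float64(-64.4), np.float64(-64.4), np.float64(-64.4), np.float64(-64.4)]
hous x [-44.30746583 -43.72496154  43.82752132]
```

View pics/w10.png

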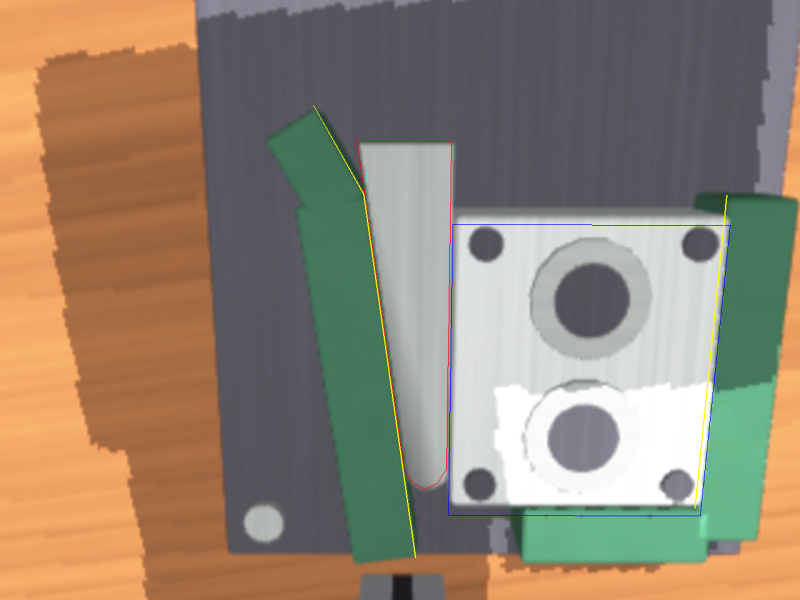

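View pics/s10.png

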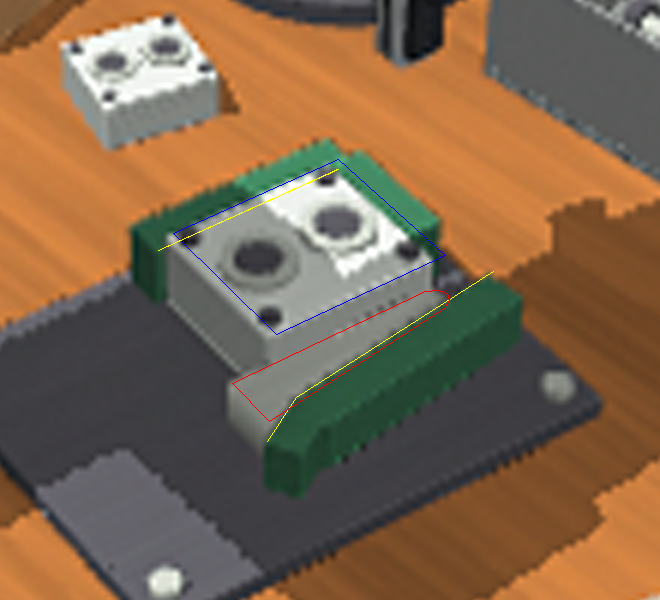

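The wedge sits on the home outline: thick end at F x -64.4, origin about (-9.5,-31). The housing's slot side is straight at F y ≈ -19.2 (home -20; this view also read the wall 0.7 mm too high). There is no gap at the jaw, and nothing shifted after release.

```bash
python3 - <<'E'
from h import *
print(ctrl.job_done())
E
```

```text
the job is handed in; nothing more can be done
None
```

The wedge is driven home and the housing sits against the fixed jaw. I handed the job in after about 19 s of the 56 s allowed.

- **Placing:** I picked the grey tapered wedge, not the bar or the green look-alike. I laid it flat on the bed with its nose 25 mm past the mouth of the slot. I let go with gaps on both sides, which a picture taken after release confirmed.
- **Driving:** I pushed the thick end with the shut fingers. Sliding took 2–5 N. The force then rose to 21 N along the drive with only about 0.4 mm of further travel, and I backed off.
- **Last checks with the wrist camera:**
  - The wedge's thick end reads F x -64.4 and its origin about (-9.5, -31), against a home of (-10, -31).
  - The housing's slot side reads F y about -19.2, where home is -20. That view had also read the slanted wall about 0.7 mm too far the same way, so I take it as fully against the jaw. No gap shows there.
  - Nothing moved back after the push, and the wrist force was near zero with the arm clear.
- **Disagreements:** The side camera's overlay sat a few pixels off, about 2 mm and within its calibration. I did not test the lock by pulling on the wedge, and I did not measure the other things on the bench again, though no move went near them.

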